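Tug two kitchen cupboard doors and re-shut the one whose catch let go

TASK

The doors of the two small cupboards have been pushed to, but one of them has not caught. Start with the left-hand cupboard as you face them, then do the right-hand one: give each door a firm tug by its handle, and when one gives, let it come a few centimetres open, push it shut again until its catch snaps, and tug it again to prove that it holds before going on. Finish with both doors fully shut and held, and leave the things standing on and around the cupboards as they are.

Things in the scene. Friction and masses are not known exactly. Their poses are not given: they have to be found in the camera images.
- cupboard_1: Small countertop cupboard of pale wood, 180 mm deep (x), 220 wide (y), 210 high, fixed to the counter; origin at the centre of the carcass's underside, z up. Its 16 mm door covers the front (-x side, towards the robot), outside the carcass. Two alike stand side by side; either may be the left-hand (+y) one.
- door_1 (a joint): Opening of cupboard_1's door, rad: 0 fully shut, growing to 1.9 as it swings out to the robot; 0.1 is 16.5 mm at the handle. Little hinge friction; it stays where left. Caught: free play to 0.009, beyond that the catch pulls. Not caught: stands at 0.085 to 0.11 by the roller, swings out with under 1 N; when it gives, let it out to 0.2 or more (33 mm at the handle).
- catch_1 (a point): Spring roller catch of cupboard_1, on the carcass behind the door by the handle. A caught door pulled at the handle gives 2 to 3 mm (4 N at 0.011 rad, 7 N at 0.013, 10 N at 0.0145, 15 N at 0.018) and lets go near 18 N: tug with 6 to 12 N and keep it up a quarter second. Pressing a door in at the handle meets the roller at 0.08 rad, takes about 11 N to snap past, then stops hard at 0.
- handle_1 (a point): Handle of door_1: centre of a level round brass bar, 10 mm thick, 84 mm between its two posts' centres, 28 mm below the cupboard's top (z 182 mm), 45 mm clear of the door's face: a finger fits behind it from above. 165 mm from the hinge, measured along the door. Turns with the door: x through the bar into the door, y along the bar to the hinge, z up.
- hinge_1 (a point): Point on the upright hinge line of door_1, at handle height, on the inner face of the door (16 mm thick). In the door's own axes the bar's centre is at x -61 mm, y -165 mm from here. The hinge is on the left as seen from the robot.
- cupboard_2: Small countertop cupboard of pale wood, 180 mm deep (x), 220 wide (y), 210 high, fixed to the counter; origin at the centre of the carcass's underside, z up. Its 16 mm door covers the front (-x side, towards the robot), outside the carcass. Two alike stand side by side; either may be the left-hand (+y) one.
- door_2 (a joint): Opening of cupboard_2's door, rad: 0 fully shut, growing to 1.9 as it swings out to the robot; 0.1 is 16.5 mm at the handle. Little hinge friction; it stays where left. Caught: free play to 0.009, beyond that the catch pulls. Not caught: stands at 0.085 to 0.11 by the roller, swings out with under 1 N; when it gives, let it out to 0.2 or more (33 mm at the handle).
- catch_2 (a point): Spring roller catch of cupboard_2, on the carcass behind the door by the handle. A caught door pulled at the handle gives 2 to 3 mm (4 N at 0.011 rad, 7 N at 0.013, 10 N at 0.0145, 15 N at 0.018) and lets go near 18 N: tug with 6 to 12 N and keep it up a quarter second. Pressing a door in at the handle meets the roller at 0.08 rad, takes about 11 N to snap past, then stops hard at 0.
- handle_2 (a point): Handle of door_2: centre of a level round brass bar, 10 mm thick, 84 mm between its two posts' centres, 28 mm below the cupboard's top (z 182 mm), 45 mm clear of the door's face: a finger fits behind it from above. 165 mm from the hinge, measured along the door. Turns with the door: x through the bar into the door, y along the bar to the hinge, z up.
- hinge_2 (a point): Point on the upright hinge line of door_2, at handle height, on the inner face of the door (16 mm thick). In the door's own axes the bar's centre is at x -61 mm, y -165 mm from here. The hinge is on the left as seen from the robot.
- oil_bottle: Bystander: green glass oil bottle, 58 mm across, 200 mm high, upright on the counter in front of one cupboard at its hinge side, 45 mm or more clear of the door's face (a door opened beyond 0.5 rad could strike it). Origin at the centre of its underside.
- tumbler: Bystander: drinking glass, 72 mm across at the rim, 110 mm high, upright on the counter in front of the other cupboard at its hinge side, 35 mm or more clear of the door's face. Origin at the centre of its underside.
- jar: Bystander: glass storage jar, 60 mm across, 85 mm high, upright on top of one cupboard towards the back. Origin at the centre of its underside.
- salt_bowl: Bystander: small salt bowl, 68 mm across, 40 mm high, upright on top of the other cupboard towards the back. Origin at the centre of its underside.

How it is judged:
By the outcome, as a careful person would: the job done as asked, in the order asked, and still so for the second after the job is handed in, with the robot touching nothing.
It also fails if it takes over 66 s, if anything falls off the work surface, if the arm or the gripper's body presses on something with over 40 N, if the wrist force passes 120 N, or if a joint passes its speed limit or range.

ROBOT

A 6-joint arm with a two-finger parallel gripper is mounted at the origin on the work surface. World frame = base frame: x ahead of the robot, y to its left, z up, the work surface at z = 0. Lengths are in mm, angles in rad, forces in N, time in s.
With the tool pointing down it reaches from about 275 to 750 mm from the base axis. Payload 10.2 kg.
Tool frame: the origin (TCP) lies at the very end of the fingers, on their centre line; the grasp point (between the pads) lies 19 mm behind it (ctrl.tcp_to_grasp is the distance from the TCP to the grasp point, in mm); z points along the fingers, y is the direction in which the jaws open and shut (so a half turn about z gives the same grasp; the last joint's range is limited). The gripper opens to 85 mm and grips with 20 to 120 N. Pads are 22 mm wide; open, the fingers measure 114 mm over their backs; the gripper's body (76 mm by 85 mm) begins 54 mm behind the grasp point. The pads swing forward as they close: fully open they stand 13 mm farther back than shut.
Start: joints at [0.899, 0.313, 1.498, -0, 1.331, -0.223], TCP at [227.802, 473.008, 191.994] pointing down, gripper open.
Joint ranges: [-2.94, 2.94], [-0.97, 2.17], [0.19, 2.56], [-1.23, 4.37], [0.02, 3.11], [-2.88, 2.88]. Speed limits (rad/s): [2.39, 2.39, 3.01, 3.14, 3.14, 3.14].

INTERFACE

Orientations are given as a unit quaternion [w, x, y, z].
In Python, from rig import ctrl, cams, job gives the robot as it stands. The module is installed in compiled form; this text tells all that it offers.
- The arm moves only by the tool drive_tool, never from a script. Its arguments are lists of equal length, an entry for each row: "gripper": the opening, from 0 (shut) to 1 (fully open); "dp": the shift along the tool's x, y, z normalised to -1 to 1, where 1 is 0.2 m, a list of three; "twist": the turn about the tool's z normalised to -1 to 1, where 1 is 90 degrees. In form: {"gripper": [gripper, ...], "dp": [[tx, ty, tz], ...], "twist": [twist, ...]}. A call has 1 to 20 rows; each row is the pose to reach, as a shift and turn from the pose commanded when the call began, along the tool's axes at that moment; what a row does not reach only later rows make up. A row lasts 1/10 s, in which the tool goes at most 50 mm and 8.59 degrees, less where a joint would pass 70% of its speed; a pose out of reach is approached as far as the arm can. A call with a number of a shift or a turn outside -1 to 1 is refused whole. A call with a gripper value outside its range is refused whole. The fingers move at their own pace and stop on an object; "newtons" is the grip in N (left out, the last holds). Time passes only in rows, so rows that repeat a pose let the fingers close. It gives the time, the measured TCP pose, the force and the opening at its end, in the units of the state.
- ctrl.sense(): the state, without advancing time (a new reading comes with each control period).
- cams.capture(name): name is "scene" or "top" or "wrist"; returns a dict with "pixels" (384x512x3 uint8, red, green, blue), "camera_matrix" (3x3 intrinsics, pixels), "k1" (the pictures are not rectified: a ray, as slopes to the right and down, at radius r is drawn at 1 + k1 r^2 times it, then the intrinsics apply), "xyz" and "orientation" of the camera in the world; the wrist camera has in their place "hand_eye" (4x4, takes a point from camera to tool coordinates, whose origin is the TCP and whose axes are the flange's). Camera axes: x right, y down, z forward; pixel columns grow to the right and rows downward; lengths in mm; the calibration is good to about 2 mm. A picture is of the moment at which its call begins: read the wrist's pose just before it. There is no depth.
- job.finish_job(): hands the job in, once; it reports no verdict.
The state is a dict: "time_s": time; "joints": joint angles; "dq": joint speeds; "tau": joint torques, N m; "eef_pos": TCP position; "ee_rot": TCP orientation; "force": force on the tool from outside, world axes, zero at the start; "wrist_torque": the same for the moment, N m; "grip_width": opening from 0.0 (shut) to 1.0 (fully open).
Only numpy, scipy, OpenCV 4.12 (cv2) and the standard library are available. Lean on these libraries where they do the work, as an engineer would, in place of code of your own. Each camera call takes 0.05 s, during which the arm holds its last target.

## Working session

There is one attempt and no reset: what is moved stays moved. The work goes in short steps, Python scripts to look and compute and a tool call to move; the robot and the scene stay as the last step left them, time stands still between calls to the robot, and variables do not carry over. Pictures are saved under pics/ and viewed, and the job is handed in when it is done.

Besides the shell and the picture viewer there is one more tool, called after "Request:" by a JSON object that holds its "fn" and its "kwargs". drive_tool: Moves the arm, as the interface text tells. Scaled input: -1 to 1 covers 0.2 m each way for a shift and 90 degrees each way for a turn. Its arguments: {"type":"object","properties":{"gripper":{"type":"array","items":{"type":"number"}},"dp":{"type":"array","items":{"type":"array","items":{"type":"number"}}},"twist":{"type":"array","items":{"type":"number"}},"newtons":{"type":"number"}},"required":["gripper","dp","twist"]}

```bash
mkdir -p pics; python3 - <<'E'
from rig import ctrl,cams
import cv2
s=ctrl.sense()
print(s)
for n in ("scene","top","wrist"):
    c=cams.capture(n); cv2.imwrite(f"pics/{n}0.png",c["pixels"][:,:,::-1])
    import pickle; pickle.dump(c,open(f"{n}0.pkl","wb"))
    print(n,{k:v for k,v in c.items() if k!="pixels"})
E
```

```text
{'time_s': 0.0, 'joints': array([ 8.98606273e-01,  3.13485157e-01,  1.49847142e+00,  6.21944373e-06,
        1.33100124e+00, -2.23422481e-01]), 'dq': array([ 0.00102204, -0.00070066,  0.00107274,  0.00113506,  0.00073635,
       -0.00069479]), 'tau': array([ 6.40170420e-04, -4.12262571e+01, -2.59749752e+01, -1.27526141e-04,
        4.01807134e-03,  3.67183088e-05]), 'eef_pos': array([227.5889672 , 472.74847046, 191.40420183]), 'ee_rot': array([-2.98272977e-04,  2.22506308e-01,  9.74931011e-01, -6.13970964e-04]), 'force': array([ 0.00147193,  0.82878148, -0.57743263]), 'wrist_torque': array([-0.04768684, -0.03868836, -0.0105245 ]), 'grip_width': 1.000655270944903}
scene {'camera_matrix': array([[483.15899229,   0.        , 253.86895822],
       [  0.        , 483.15899229, 184.40681505],
       [  0.        ,   0.        ,   1.        ]]), 'k1': -0.20748079208083792, 'xyz': array([ 760.81607432,  544.81151072, 1099.77856532]), 'orientation': array([-0.03350465,  0.14266647,  0.9559713 , -0.25424908])}
top {'camera_matrix': array([[457.37489762,   0.        , 257.1105409 ],
       [  0.        , 457.37489762, 193.55380385],
       [  0.        ,   0.        ,   1.        ]]), 'k1': -0.14402512247645877, 'xyz': array([ 509.31948441,    4.41649109, 1323.55314698]), 'orientation': array([ 0.03414427, -0.70244877,  0.71032425, -0.0289716 ])}
wrist {'camera_matrix': array([[323.45900617,   0.        , 255.29378011],
       [  0.        , 323.45900617, 191.03152357],
       [  0.        ,   0.        ,   1.        ]]), 'k1': 0.005455729015633288, 'hand_eye': array([[ 4.74640638e-04, -9.58221079e-01, -2.86028212e-01,
         7.20741570e+01],
       [ 9.99999785e-01,  5.84163258e-04, -2.97582572e-04,
         2.43375887e-01],
       [ 4.52237065e-04, -2.86028010e-01,  9.58221150e-01,
        -1.81703962e+02],
       [ 0.00000000e+00,  0.00000000e+00,  0.00000000e+00,
         1.00000000e+00]])}
```

View pics/scene0.png

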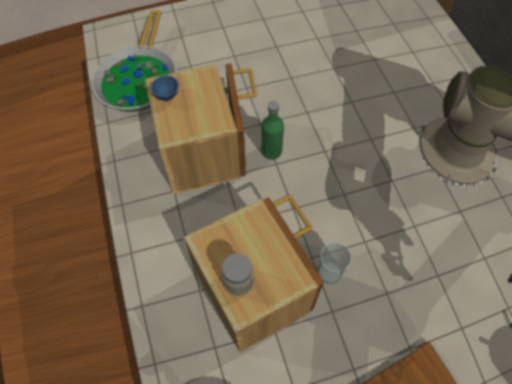

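View pics/top0.png

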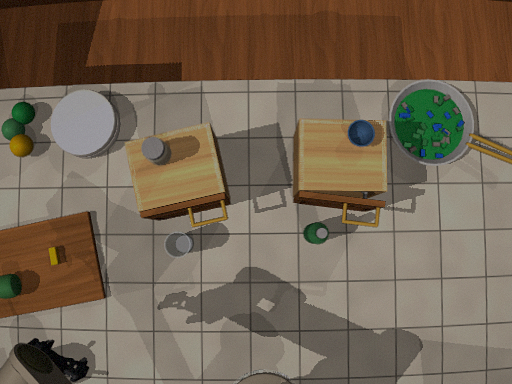

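View pics/wrist0.png

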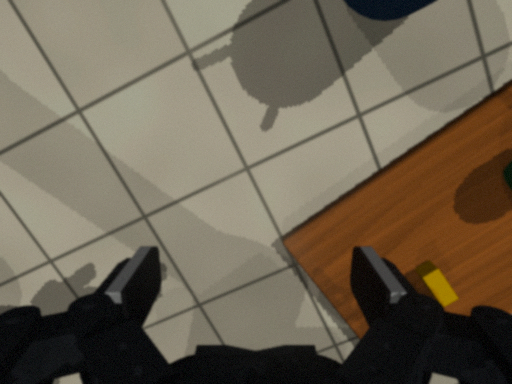

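The scene and top pictures show the left cupboard (jar on it, turned about 10–15°, top view centre about (178,170)), with the tumbler at (178,243). The right one (blue bowl on it) is at (340,160) with the bottle at (316,233), and its door looks slightly ajar. Enlarging.

```bash
python3 - <<'E'
import cv2
t=cv2.imread("pics/top0.png"); s=cv2.imread("pics/scene0.png")
cv2.imwrite("pics/t1.png",cv2.resize(t[120:265,115:400],None,fx=2.8,fy=2.8,interpolation=cv2.INTER_CUBIC))
cv2.imwrite("pics/s1.png",cv2.resize(s[50:350,140:360],None,fx=2,fy=2,interpolation=cv2.INTER_CUBIC)[:600])
E
```

```text
(no output)
```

View pics/t1.png

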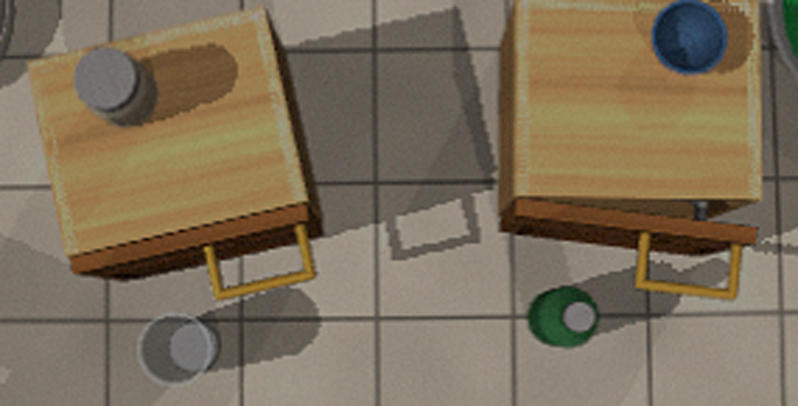

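View pics/s1.png

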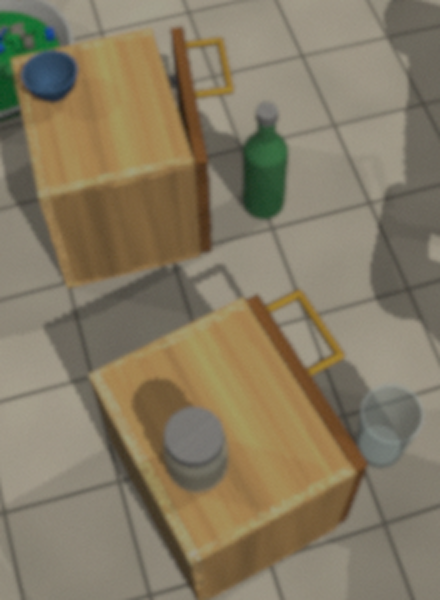

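```bash
cat > h.py <<'E'
import numpy as np, cv2, pickle
from scipy.spatial.transform import Rotation as R
def campose(c,s=None):
    if "xyz" in c:
        q=c["orientation"]; return R.from_quat([q[1],q[2],q[3],q[0]]).as_matrix(), np.array(c["xyz"])
    q=s["ee_rot"]; Rt=R.from_quat([q[1],q[2],q[3],q[0]]).as_matrix(); H=c["hand_eye"]
    return Rt@H[:3,:3], Rt@H[:3,3]+s["eef_pos"]
def ray(c,uv,s=None):
    K=c["camera_matrix"]; d=np.array([(uv[0]-K[0,2])/K[0,0],(uv[1]-K[1,2])/K[1,1]])
    u=d.copy()
    for _ in range(20): u=d/(1+c["k1"]*(u@u))
    M,o=campose(c,s); v=M@np.array([u[0],u[1],1]); return o,v/np.linalg.norm(v)
def onz(c,uv,z,s=None):
    o,v=ray(c,uv,s); return o+v*(z-o[2])/v[2]
def tri(a,b):
    (o1,v1),(o2,v2)=a,b
    t=np.linalg.lstsq(np.stack([v1,-v2],1),o2-o1,rcond=None)[0]
    p,q=o1+t[0]*v1,o2+t[1]*v2; return (p+q)/2,np.linalg.norm(p-q)
def brass(img):
    h=cv2.cvtColor(img,cv2.COLOR_RGB2HSV)
    return cv2.inRange(h,(15,150,90),(28,255,255))
def fitline(img,a,b,w=3.5,trim=.12):
    m=brass(img); ys,xs=np.nonzero(m); P=np.stack([xs,ys],1).astype(float)
    a=np.array(a,float);b=np.array(b,float)
    for _ in range(4):
        L=np.linalg.norm(b-a);d=(b-a)/L;n=np.array([-d[1],d[0]])
        t=(P-a)@d;e=(P-a)@n
        Q=P[(t>trim*L)&(t<(1-trim)*L)&(abs(e)<w)]
        vx,vy,x0,y0=cv2.fitLine(Q.astype(np.float32),cv2.DIST_HUBER,0,.01,.01).ravel()
        o=np.array([x0,y0]);dd=np.array([vx,vy])
        a,b=o+dd*((a-o)@dd),o+dd*((b-o)@dd)
    return o,dd,len(Q)
def isect(l1,l2):
    t=np.linalg.solve(np.stack([l1[1],-l2[1]],1),l2[0]-l1[0]);return l1[0]+t[0]*l1[1]
E
python3 - <<'E'
from h import *
T=pickle.load(open("top0.pkl","rb"));S=pickle.load(open("scene0.pkl","rb"))
f=lambda p:(np.array(p)/2.8+[115,120]-.3); g=lambda p:(np.array(p)/2+[140,50]-.25)
# hinge-side post door end, hinge corner, free corner, free post door end
pts={"L":([f(p) for p in [(209,250),(218,297),(312,275),(300,230)]],[g(p) for p in [(308,372),(341,354),(300,295),(270,309)]]),
"R":([f(p) for p in [(644,237),(640,288),(736,295),(739,246)]],[g(p) for p in [(198,96),(230,91),(221,42),(188,45)]])}
for k,(tp,sp) in pts.items():
    cs=[]
    for c,p in ((T,tp),(S,sp)):
        im=c["pixels"]; ls=[fitline(im,p[i],p[i+1]) for i in range(3)]
        cs.append((isect(ls[0],ls[1]),isect(ls[1],ls[2])));print(k,[l[2] for l in ls],np.round(cs[-1],1).tolist(),np.round(p[1:3],1).tolist())
    P=[tri(ray(T,cs[0][i]),ray(S,cs[1][i])) for i in (0,1)]
    for p,e in P: print(k,p.round(1),e.round(1))
    d=P[0][0]-P[1][0];print("len",np.linalg.norm(d),"yaw of y axis",np.degrees(np.arctan2(-d[0],d[1])),"mid",(P[0][0]+P[1][0])/2)
# cupboard corners at z=210
for k,l in {"L":[(32,60),(265,8),(308,205),(75,258)],"R":[(515,0),(760,0),(762,200),(515,197)]}.items():
    print(k,[onz(T,f(p),210).round(0).tolist() for p in l])
for n,p,z in (("jar",(107,78),295),("bowl",(690,37),250),("bottle",(579,317),200),("tumbler rim",(178,348),110)): print(n,onz(T,f(p),z).round(0))
for k,a,b in (("Ldoor front edge",(75,272),(308,212)),("Rdoor front",(515,213),(755,238))):
  for p in(a,b):print(k,onz(T,f(p),210).round(0))
E
```

```text
L [39, 87, 35] [[192.89999389648438, 224.89999389648438], [225.39999389648438, 217.5]] [[192.6, 225.8], [226.1, 217.9]]
L [43, 63, 30] [[309.6000061035156, 226.89999389648438], [289.0, 196.6999969482422]] [[310.2, 226.8], [289.8, 197.2]]
L [534.8 173.7 182.5] 0.4
L [552.5  92.1 180.7] 0.2
len 83.49267939224563 yaw of y axis 12.18177707609045 mid [543.64468114 132.86509453 181.62541087]
R [51, 82, 38] [[344.0, 221.3000030517578], [376.5, 224.5]] [[343.3, 222.6], [377.6, 225.1]]
R [19, 29, 22] [[254.89999389648438, 94.5999984741211], [249.1999969482422, 70.0999984741211]] [[254.8, 95.2], [250.2, 70.8]]
R [ 539.4 -205.   178.6] 0.2
R [ 529.8 -287.2  180.2] 0.8
len 82.77157249301233 yaw of y axis -6.6602499991357345 mid [ 534.64900107 -246.10394988  179.43096077]
L [[745.0, 340.0, 210.0], [788.0, 129.0, 210.0], [612.0, 91.0, 210.0], [567.0, 297.0, 210.0]]
R [[793.0, -93.0, 210.0], [792.0, -314.0, 210.0], [611.0, -308.0, 210.0], [616.0, -90.0, 210.0]]
jar [711. 250. 295.]
bowl [ 749. -240.  250.]
bottle [ 511. -145.  200.]
tumbler rim [486. 224. 110.]
Ldoor front edge [555. 297. 210.]
Ldoor front edge [605.  91. 210.]
Rdoor front [602. -89. 210.]
Rdoor front [ 578. -301.  210.]
```

Both brass bars triangulate to 179–182 mm high and 83–84 mm long, as given. The left door lies parallel to its carcass (12.2° against 12.3°). The right door is about 0.09 rad open. I'm moving to hover over the left handle, jaws across the bar.

Request:
{"fn": "drive_tool", "kwargs": {"gripper": [0.4,0.4,0.4,0.4,0.4,0.4,0.4,0.4,0.4,0.4], "dp": [[0,0,-0.2],[-0.05,-0.02,-0.35],[-0.2,-0.08,-0.35],[-0.35,-0.15,-0.35],[-0.5,-0.21,-0.35],[-0.65,-0.27,-0.35],[-0.8,-0.34,-0.35],[-0.95,-0.4,-0.35],[-1,-0.42,-0.35],[-1,-0.42,-0.35]], "twist": [0,0.06,0.15,0.24,0.33,0.42,0.5,0.579,0.579,0.579], "newtons": 30}}

```text
time_s: 1.15
eef_pos: [372.0, 310.0, 261.8]
ee_rot: [-0.0, 0.628, 0.778, -0.0]
force: [-1.3, -0.7, -0.3]
grip_width: 0.4
```

Request:
{"fn": "drive_tool", "kwargs": {"gripper": [0.4,0.4,0.4,0.4,0.4,0.4,0.4,0.4], "dp": [[-0.14,0.11,0],[-0.28,0.22,0],[-0.42,0.33,0],[-0.56,0.44,0],[-0.7,0.55,0],[-0.82,0.63,0],[-0.85,0.65,0],[-0.85,0.65,0]], "twist": [0,0,0,0,0,0,0,0]}}

```text
time_s: 1.95
eef_pos: [534.3, 172.6, 261.6]
ee_rot: [-0.0, 0.628, 0.779, -0.0]
force: [-1.0, 0.3, 0.4]
grip_width: 0.403
```

```bash
cat > snap.py <<'E'
import sys,pickle,cv2
from rig import ctrl,cams
n=sys.argv[1]
s=ctrl.sense();c=cams.capture("wrist");pickle.dump((c,s),open(n+".pkl","wb"));cv2.imwrite(f"pics/{n}.png",c["pixels"][:,:,::-1]);print(s["eef_pos"],s["force"],s["time_s"])
E
python3 snap.py w1
```

```text
[534.2696255  172.55555259 261.60106491] [-1.00938361  0.34832315  0.41613111] 1.95
```

View pics/w1.png

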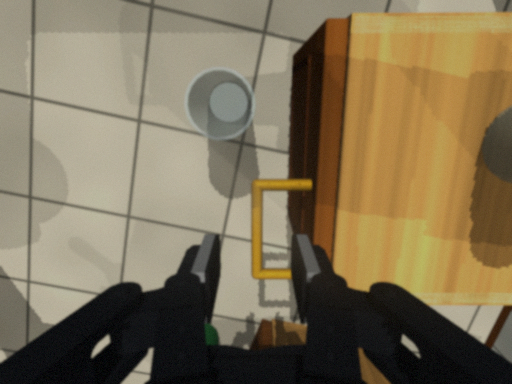

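The wrist view shows the left handle's bar at column 257, rows 184–273, running parallel to the picture's column axis. It sits between the two fingers, and the tumbler at (220,103) is well clear. Checking the bar point against the first measurement.

```bash
python3 - <<'E'
from h import *
c,s=pickle.load(open("w1.pkl","rb"))
l=[fitline(c["pixels"],a,b,w=6) for a,b in (((310,185),(260,185)),((257,184),(257,273)),((260,273),(290,273)))]
P=[onz(c,isect(l[i],l[i+1]),181,s) for i in (0,1)];print(P,np.linalg.norm(P[0]-P[1]))
d=P[0]-P[1];m=(P[0]+P[1])/2;print(np.degrees(np.arctan2(-d[0],d[1])),m)
T=pickle.load(open("top0.pkl","rb"))
tx=np.array([-.2113,.9774,0]);ty=np.array([.9774,.2113,0])
for q in (m,np.array([543.6,132.9,181])): print((q-s["eef_pos"])@tx,(q-s["eef_pos"])@ty)
E
```

```text
[array([535.64920519, 172.85072485, 181.        ]), array([553.33933487,  91.03080671, 181.        ])] 83.71045151303099
12.200024892439902 [544.49427003 131.94076578 181.        ]
-41.85736001491908 1.411663106370458
-40.73084522778717 0.7402897712660774
```

Both measurements agree within about 1 mm. Going down to straddle the bar.

Request:
{"fn": "drive_tool", "kwargs": {"gripper": [0.4,0.4,0.4,0.4,0.4,0.4,0.4,0.4,0.4], "dp": [[-0.12,0.005,0],[-0.205,0.005,0],[-0.205,0.005,0.1],[-0.205,0.005,0.2],[-0.205,0.005,0.28],[-0.205,0.005,0.36],[-0.205,0.005,0.43],[-0.205,0.005,0.49],[-0.205,0.005,0.49]], "twist": [0,0,0,0,0,0,0,0,0]}}

```text
time_s: 2.9
eef_pos: [542.9, 133.0, 162.8]
ee_rot: [-0.001, 0.627, 0.779, -0.001]
force: [-0.2, -0.8, 0.3]
grip_width: 0.395
```

```bash
python3 snap.py w2
```

```text
[542.8675129  132.99578338 162.83638175] [-0.21677589 -0.79563348  0.34480489] 2.9
```

View pics/w2.png

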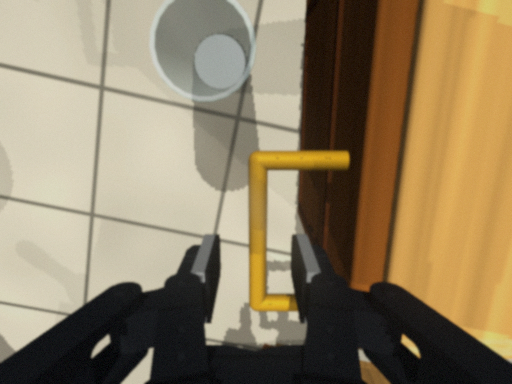

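The bar runs between the fingers (column 258, fingers at about 210 and 305) with no contact. Pulling outward until the rear finger touches.

Request:
{"fn": "drive_tool", "kwargs": {"gripper": [0.4,0.4,0.4,0.4], "dp": [[0,-0.02,0],[0,-0.035,0],[0,-0.045,0],[0,-0.05,0]], "twist": [0,0,0,0]}}

```text
time_s: 3.35
eef_pos: [534.2, 129.8, 164.4]
ee_rot: [0.0, 0.628, 0.778, 0.0]
force: [-0.9, -0.1, -0.2]
grip_width: 0.405
```

Request:
{"fn": "drive_tool", "kwargs": {"gripper": [0.4,0.4], "dp": [[0,-0.0025,0],[0,-0.005,0]], "twist": [0,0]}}

```text
time_s: 3.55
eef_pos: [533.4, 129.6, 164.1]
ee_rot: [0.0, 0.628, 0.778, 0.0]
force: [-0.2, 0.3, 1.1]
grip_width: 0.395
```

Request:
{"fn": "drive_tool", "kwargs": {"gripper": [0.4,0.4], "dp": [[0,-0.0025,0],[0,-0.005,0]], "twist": [0,0]}}

```text
time_s: 3.75
eef_pos: [532.4, 129.4, 163.9]
ee_rot: [-0.0, 0.628, 0.778, -0.0]
force: [-0.6, -0.2, -0.3]
grip_width: 0.403
```

Request:
{"fn": "drive_tool", "kwargs": {"gripper": [0.4,0.4], "dp": [[0,-0.0025,0],[0,-0.005,0]], "twist": [0,0]}}

```text
time_s: 3.95
eef_pos: [531.4, 129.2, 164.0]
ee_rot: [-0.0, 0.628, 0.778, -0.0]
force: [0.4, -0.7, 0.2]
grip_width: 0.402
```

Request:
{"fn": "drive_tool", "kwargs": {"gripper": [0.4,0.4], "dp": [[0,-0.0025,0],[0,-0.005,0]], "twist": [0,0]}}

```text
time_s: 4.15
eef_pos: [530.4, 129.0, 164.0]
ee_rot: [-0.0, 0.628, 0.778, -0.0]
force: [0.0, -0.2, 0.0]
grip_width: 0.398
```

Request:
{"fn": "drive_tool", "kwargs": {"gripper": [0.4,0.4], "dp": [[0,-0.0025,0],[0,-0.005,0]], "twist": [0,0]}}

```text
time_s: 4.35
eef_pos: [529.4, 128.7, 164.0]
ee_rot: [0.0, 0.628, 0.778, 0.0]
force: [-0.2, 0.3, -0.1]
grip_width: 0.401
```

Request:
{"fn": "drive_tool", "kwargs": {"gripper": [0.4,0.4], "dp": [[0,-0.002,0],[0,-0.004,0]], "twist": [0,0]}}

```text
time_s: 4.55
eef_pos: [528.6, 128.6, 164.0]
ee_rot: [0.0, 0.628, 0.778, 0.0]
force: [-0.3, 0.3, -0.3]
grip_width: 0.401
```

Request:
{"fn": "drive_tool", "kwargs": {"gripper": [0.4,0.4], "dp": [[0,-0.002,0],[0,-0.003,0]], "twist": [0,0]}}

```text
time_s: 4.75
eef_pos: [528.1, 128.5, 164.0]
ee_rot: [0.0, 0.628, 0.778, 0.0]
force: [0.2, 0.3, -1.4]
grip_width: 0.398
```

```bash
python3 snap.py w3
```

```text
[528.05579012 128.45768138 164.02286148] [ 0.19345557  0.30668921 -1.44294714] 4.75
```

View pics/w3.png

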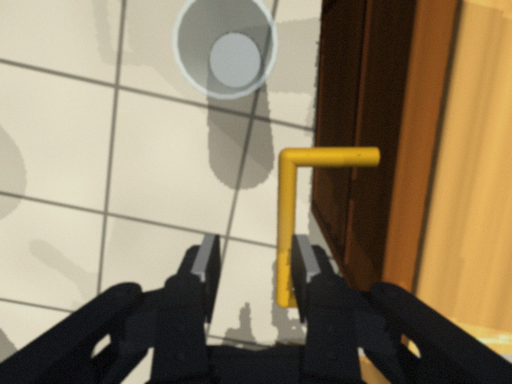

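The bar (columns 280–297) is now about touching the rear finger, whose inner face is at column 297. The door hasn't moved. Creeping on.

Request:
{"fn": "drive_tool", "kwargs": {"gripper": [0.4,0.4], "dp": [[0,-0.002,0],[0,-0.004,0]], "twist": [0,0]}}

```text
time_s: 5.0
eef_pos: [527.3, 128.3, 164.0]
ee_rot: [0.0, 0.628, 0.778, 0.0]
force: [0.1, 0.1, 0.1]
grip_width: 0.402
```

Request:
{"fn": "drive_tool", "kwargs": {"gripper": [0.4,0.4], "dp": [[0,-0.002,0],[0,-0.004,0]], "twist": [0,0]}}

```text
time_s: 5.2
eef_pos: [526.5, 128.1, 164.0]
ee_rot: [0.0, 0.628, 0.778, 0.0]
force: [0.3, -0.5, -1.1]
grip_width: 0.401
```

Request:
{"fn": "drive_tool", "kwargs": {"gripper": [0.4,0.4], "dp": [[0,-0.002,0],[0,-0.003,0]], "twist": [0,0]}}

```text
time_s: 5.4
eef_pos: [525.9, 128.0, 164.0]
ee_rot: [0.0, 0.628, 0.778, -0.0]
force: [-0.7, 0.5, 0.1]
grip_width: 0.401
```

```bash
python3 snap.py w4
```

```text
[525.88352652 127.99499596 163.9920285 ] [-0.70456067  0.4919413   0.0838583 ] 5.4
```

View pics/w4.png

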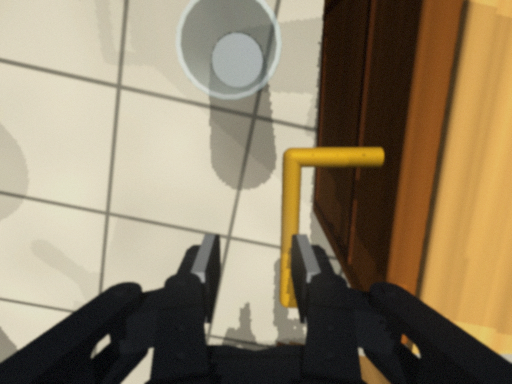

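Request:
{"fn": "drive_tool", "kwargs": {"gripper": [0.4,0.4], "dp": [[0,-0.002,0],[0,-0.004,0]], "twist": [0,0]}}

```text
time_s: 5.65
eef_pos: [525.1, 127.8, 164.0]
ee_rot: [-0.0, 0.628, 0.778, 0.0]
force: [-0.4, 0.5, 0.4]
grip_width: 0.398
```

Request:
{"fn": "drive_tool", "kwargs": {"gripper": [0.4,0.4], "dp": [[0,-0.002,0],[0,-0.003,0]], "twist": [0,0]}}

```text
time_s: 5.85
eef_pos: [524.5, 127.7, 164.0]
ee_rot: [0.0, 0.628, 0.778, 0.0]
force: [-0.3, 0.3, -0.2]
grip_width: 0.401
```

Request:
{"fn": "drive_tool", "kwargs": {"gripper": [0.4,0.4], "dp": [[0,-0.002,0],[0,-0.003,0]], "twist": [0,0]}}

```text
time_s: 6.05
eef_pos: [523.9, 127.6, 164.0]
ee_rot: [-0.0, 0.628, 0.778, -0.0]
force: [-0.1, -0.8, 0.3]
grip_width: 0.396
```

```bash
python3 snap.py w5; cat > bar.py <<'E'
from h import *
import sys
def bar(n,p0,p1,z=181):
    c,s=pickle.load(open(n+".pkl","rb"))
    o,d,k=fitline(c["pixels"],p0,p1,w=7); 
    q=s["ee_rot"];Rt=R.from_quat([q[1],q[2],q[3],q[0]]).as_matrix()
    out=[]
    for v in (p0[1],p1[1]):
        P=onz(c,o+d*(v-o[1])/d[1],z,s); out.append((P@Rt[:,1],(P-s["eef_pos"])@Rt[:,1]))
    print(n,k,o.round(1),"abs along tool y / rel to tcp",np.round(out,2).tolist())
E
python3 - <<'E'
from bar import *
bar("w2",(258,170),(258,235));bar("w3",(288,170),(287,235));bar("w4",(292,170),(292,235));bar("w5",(295,170),(295,235))
E
```

```text
[523.93849369 127.56789791 163.98782956] [-0.08745192 -0.817512    0.30587814] 6.05
w2 680 [257.8 202.4] abs along tool y / rel to tcp [[561.05, 2.71], [559.73, 1.39]]
w3 698 [287.3 202.5] abs along tool y / rel to tcp [[561.16, 17.88], [561.23, 17.95]]
w4 697 [291.3 202.5] abs along tool y / rel to tcp [[561.03, 19.98], [561.26, 20.21]]
w5 696 [295.2 202.5] abs along tool y / rel to tcp [[561.14, 22.09], [561.35, 22.29]]
```

View pics/w5.png

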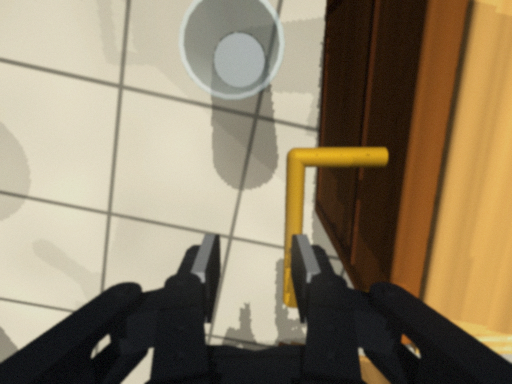

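```bash
python3 - <<'E'
import cv2
t=cv2.imread("pics/w5.png")[130:384,150:360]
cv2.imwrite("pics/z5.png",cv2.convertScaleAbs(cv2.resize(t,None,fx=2.3,fy=2.3,interpolation=cv2.INTER_CUBIC),alpha=1.5,beta=25))
t=cv2.imread("pics/wrist0.png")[200:384,0:512]
cv2.imwrite("pics/z0.png",cv2.convertScaleAbs(cv2.resize(t,None,fx=1.5,fy=1.5,interpolation=cv2.INTER_CUBIC),alpha=1.5,beta=25))
E
```

```text
(no output)
```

View pics/z5.png

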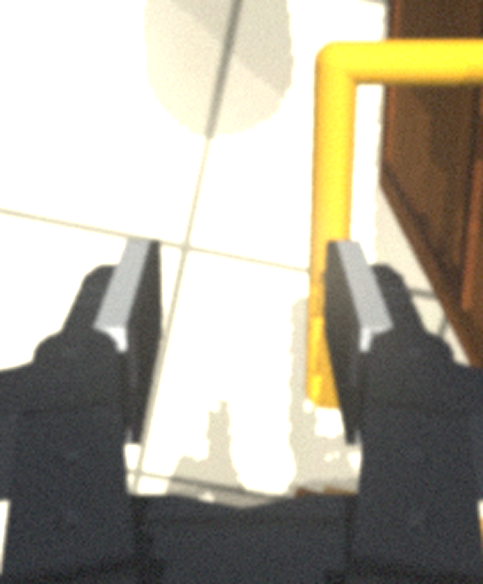

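View pics/z0.png

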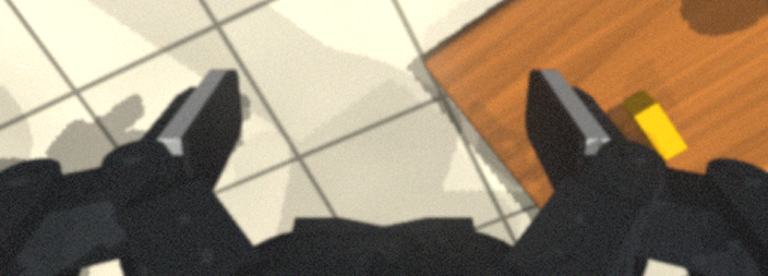

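No force and the bar hasn't moved. In the picture the right pad hides the bar, so the fingertip seems to be above the bar rather than behind it. The pads' apparent size also puts the tip well behind the reported TCP. I'll check from the fixed cameras.

```bash
python3 - <<'E'
from rig import ctrl,cams
import cv2,pickle
c=cams.capture("scene");pickle.dump(c,open("scene1.pkl","wb"));cv2.imwrite("pics/s2.png",c["pixels"][:,:,::-1])
im=c["pixels"][:,:,::-1][120:320,200:420]
cv2.imwrite("pics/s2z.png",cv2.convertScaleAbs(cv2.resize(im,None,fx=3,fy=3,interpolation=cv2.INTER_CUBIC),alpha=1.3,beta=25))
c=cams.capture("top");pickle.dump(c,open("top1.pkl","wb"))
im=c["pixels"][:,:,::-1][150:270,120:290]
cv2.imwrite("pics/t2z.png",cv2.convertScaleAbs(cv2.resize(im,None,fx=4,fy=4,interpolation=cv2.INTER_CUBIC),alpha=1.3,beta=25))
E
```

```text
(no output)
```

View pics/s2z.png

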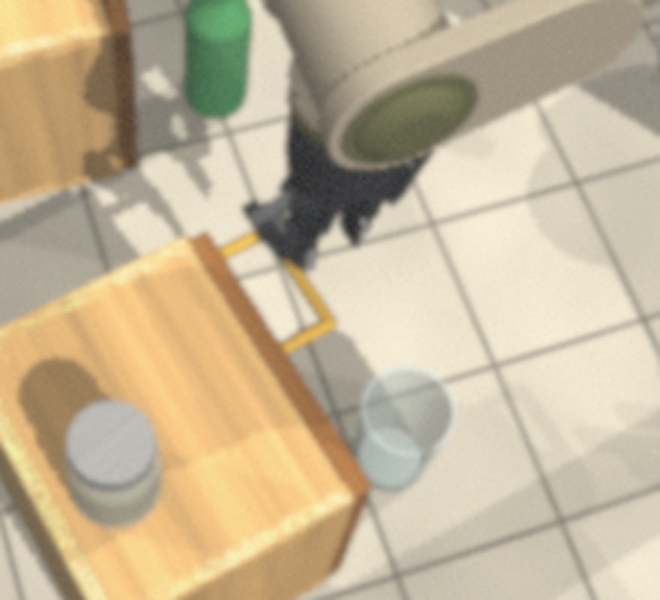

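View pics/t2z.png

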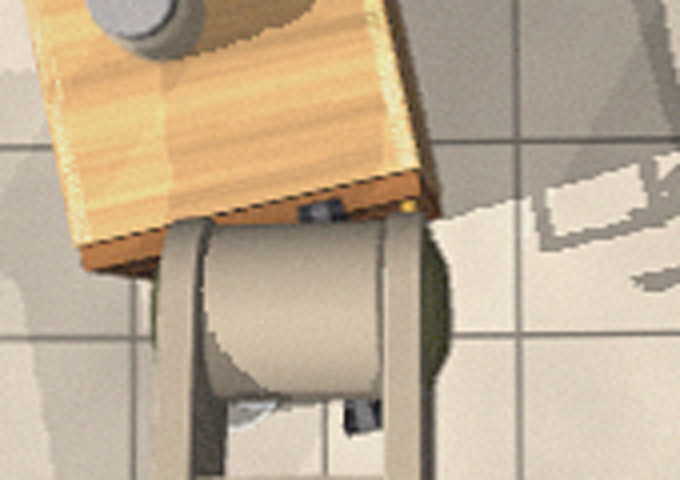

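```bash
python3 - <<'E'
from h import *
c=pickle.load(open("scene1.pkl","rb"));_,s=pickle.load(open("w5.pkl","rb"))
q=s["ee_rot"];Rt=R.from_quat([q[1],q[2],q[3],q[0]]).as_matrix()
for n,uv in (("rear",(301.7,208.3)),("front",(318.7,201))):
  o,v=ray(c,uv)
  o2=Rt.T@(o-s["eef_pos"]);v2=Rt.T@v
  for x in (-11,0,11):
    t=(x-o2[0])/v2[0];p=o2+t*v2;print(n,p.round(1))
E
```

```text
rear [-11.    4.8   2.8]
rear [  0.   14.2 -25.2]
rear [ 11.   23.6 -53.2]
front [-11.  -40.4  10.8]
front [  0.  -29.7 -17.4]
front [ 11.  -19.  -45.6]
```

The scene view agrees: the fingertips end about 45 mm behind the reported TCP, at z≈209, which is above the bar. That's different from the text, so I'll use the measured tip. Recentre over the bar, then go lower carefully.

Request:
{"fn": "drive_tool", "kwargs": {"gripper": [0.4,0.4,0.4,0.4,0.4,0.4,0.4,0.4], "dp": [[0,0.055,0],[0,0.11,0],[0,0.11,0.03],[0,0.11,0.06],[0,0.11,0.09],[0,0.11,0.12],[0,0.11,0.12],[0,0.11,0.12]], "twist": [0,0,0,0,0,0,0,0]}}

```text
time_s: 7.0
eef_pos: [545.4, 132.2, 140.0]
ee_rot: [-0.0, 0.628, 0.778, -0.0]
force: [0.2, 0.5, -0.4]
grip_width: 0.396
```

```bash
python3 snap.py w6;  python3 - <<'E'
import cv2
t=cv2.imread("pics/w6.png")[80:384,150:400]
cv2.imwrite("pics/z6.png",cv2.convertScaleAbs(cv2.resize(t,None,fx=1.9,fy=1.9,interpolation=cv2.INTER_CUBIC),alpha=1.5,beta=25))
E
```

```text
[545.38869749 132.21748422 140.02020957] [ 0.18391002  0.45722647 -0.35083509] 7.0
```

View pics/z6.png

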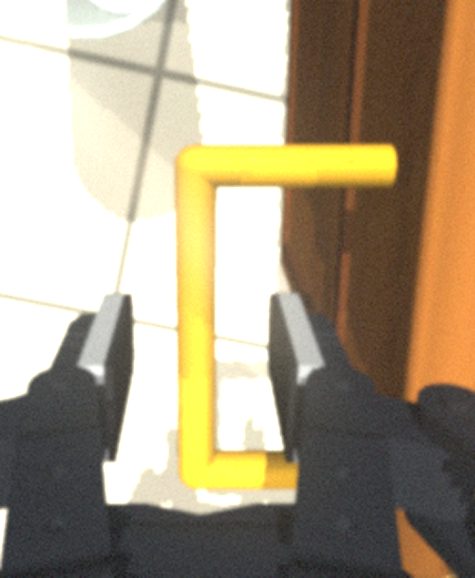

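Clear so far: the bar is centred and the tip is just above bar height. I'll shift a few mm outward to keep the knuckles off the door top, then go down the rest.

Request:
{"fn": "drive_tool", "kwargs": {"gripper": [0.4,0.4,0.4,0.4,0.4,0.4], "dp": [[0,-0.02,0],[0,-0.03,0.0],[0,-0.03,0.03],[0,-0.03,0.06],[0,-0.03,0.085],[0,-0.03,0.085]], "twist": [0,0,0,0,0,0]}}

```text
time_s: 7.65
eef_pos: [539.1, 130.9, 121.9]
ee_rot: [-0.001, 0.628, 0.778, -0.001]
force: [0.6, 0.8, -0.1]
grip_width: 0.4
```

```bash
python3 snap.py w7;  python3 - <<'E'
import cv2
t=cv2.imread("pics/w7.png")[80:384,150:400]
cv2.imwrite("pics/z7.png",cv2.convertScaleAbs(cv2.resize(t,None,fx=1.9,fy=1.9,interpolation=cv2.INTER_CUBIC),alpha=1.5,beta=25))
E
```

```text
[539.14987688 130.92356312 121.92926139] [ 0.57555072  0.80561233 -0.06579785] 7.65
```

View pics/z7.png

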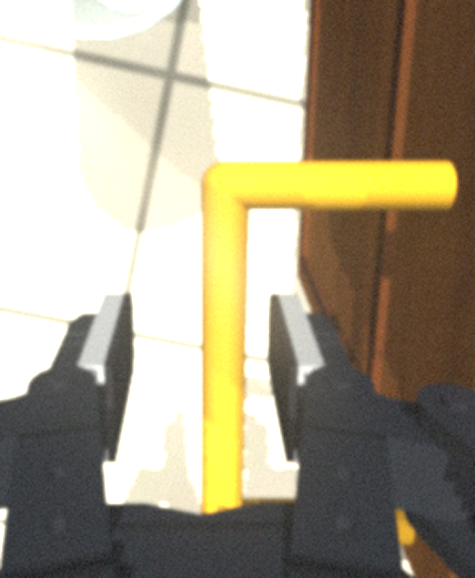

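The bar is now between the pads (zoom column 222 against pads at 130 and 272). Pulling.

Request:
{"fn": "drive_tool", "kwargs": {"gripper": [0.4,0.4,0.4], "dp": [[0,-0.01,0],[0,-0.02,0],[0,-0.025,0]], "twist": [0,0,0]}}

```text
time_s: 8.0
eef_pos: [534.6, 129.9, 123.2]
ee_rot: [0.0, 0.628, 0.778, 0.0]
force: [1.0, -0.3, -0.0]
grip_width: 0.401
```

Request:
{"fn": "drive_tool", "kwargs": {"gripper": [0.4,0.4], "dp": [[0,-0.003,0],[0,-0.005,0]], "twist": [0,0]}}

```text
time_s: 8.2
eef_pos: [533.7, 129.7, 123.1]
ee_rot: [0.0, 0.628, 0.778, 0.0]
force: [-0.3, -1.1, 0.2]
grip_width: 0.398
```

Request:
{"fn": "drive_tool", "kwargs": {"gripper": [0.4,0.4], "dp": [[0,-0.002,0],[0,-0.004,0]], "twist": [0,0]}}

```text
time_s: 8.4
eef_pos: [533.0, 129.5, 123.0]
ee_rot: [0.0, 0.628, 0.778, 0.0]
force: [-0.7, -0.8, -0.5]
grip_width: 0.401
```

Request:
{"fn": "drive_tool", "kwargs": {"gripper": [0.4,0.4], "dp": [[0,-0.002,0],[0,-0.004,0]], "twist": [0,0]}}

```text
time_s: 8.6
eef_pos: [532.2, 129.4, 123.0]
ee_rot: [0.0, 0.628, 0.778, 0.0]
force: [0.1, 0.9, -0.5]
grip_width: 0.399
```

Request:
{"fn": "drive_tool", "kwargs": {"gripper": [0.4,0.4], "dp": [[0,-0.002,0],[0,-0.003,0]], "twist": [0,0]}}

```text
time_s: 8.8
eef_pos: [531.6, 129.2, 123.0]
ee_rot: [0.0, 0.628, 0.778, 0.0]
force: [0.8, -0.4, -0.1]
grip_width: 0.403
```

Request:
{"fn": "drive_tool", "kwargs": {"gripper": [0.4,0.4], "dp": [[0,-0.002,0],[0,-0.003,0]], "twist": [0,0]}}

```text
time_s: 9.0
eef_pos: [531.2, 129.2, 123.0]
ee_rot: [0.0, 0.628, 0.778, 0.0]
force: [2.3, 1.3, -0.4]
grip_width: 0.399
```

Catch is taking up the load. Half-millimetre steps now.

Request:
{"fn": "drive_tool", "kwargs": {"gripper": [0.4,0.4], "dp": [[0,-0.002,0],[0,-0.002,0]], "twist": [0,0]}}

```text
time_s: 9.2
eef_pos: [531.0, 129.2, 123.1]
ee_rot: [0.0, 0.628, 0.778, 0.0]
force: [4.4, 2.8, -1.1]
grip_width: 0.398
```

Request:
{"fn": "drive_tool", "kwargs": {"gripper": [0.4,0.4], "dp": [[0,-0.002,0],[0,-0.002,0]], "twist": [0,0]}}

```text
time_s: 9.4
eef_pos: [530.8, 129.3, 123.0]
ee_rot: [0.0, 0.628, 0.778, 0.001]
force: [5.7, 4.4, -2.9]
grip_width: 0.396
```

Request:
{"fn": "drive_tool", "kwargs": {"gripper": [0.4,0.4], "dp": [[0,-0.002,0],[0,-0.002,0]], "twist": [0,0]}}

```text
time_s: 9.6
eef_pos: [530.6, 129.3, 123.0]
ee_rot: [0.0, 0.628, 0.778, 0.001]
force: [6.1, 4.1, -2.4]
grip_width: 0.397
```

Request:
{"fn": "drive_tool", "kwargs": {"gripper": [0.4,0.4,0.4], "dp": [[0,-0.001,0],[0,-0.001,0],[0,-0.001,0]], "twist": [0,0,0]}}

```text
time_s: 9.9
eef_pos: [530.5, 129.3, 123.1]
ee_rot: [0.001, 0.628, 0.778, 0.001]
force: [7.3, 5.5, -3.9]
grip_width: 0.399
```

About 8.3 N along the door normal. Holding it for half a second.

Request:
{"fn": "drive_tool", "kwargs": {"gripper": [0.4,0.4,0.4,0.4,0.4], "dp": [[0,-0.001,0],[0,-0.001,0],[0,-0.001,0],[0,-0.001,0],[0,-0.001,0]], "twist": [0,0,0,0,0]}}

```text
time_s: 10.4
eef_pos: [530.5, 129.3, 123.1]
ee_rot: [0.001, 0.628, 0.778, 0.001]
force: [7.9, 5.0, -4.1]
grip_width: 0.396
```

```bash
python3 snap.py w8;  python3 - <<'E'
import cv2
t=cv2.imread("pics/w8.png")[80:384,150:400]
cv2.imwrite("pics/z8.png",cv2.convertScaleAbs(cv2.resize(t,None,fx=1.9,fy=1.9,interpolation=cv2.INTER_CUBIC),alpha=1.5,beta=25))
from bar import *
bar("w7",(267,190),(267,300));bar("w8",(290,190),(285,280))
E
```

```text
[530.46258987 129.29134249 123.06043207] [ 7.86579026  5.02824843 -4.10955472] 10.4
w7 1162 [267.4 244.9] abs along tool y / rel to tcp [[560.16, 5.75], [560.24, 5.82]]
w8 962 [287.5 235. ] abs along tool y / rel to tcp [[560.71, 14.57], [559.83, 13.68]]
```

View pics/z8.png

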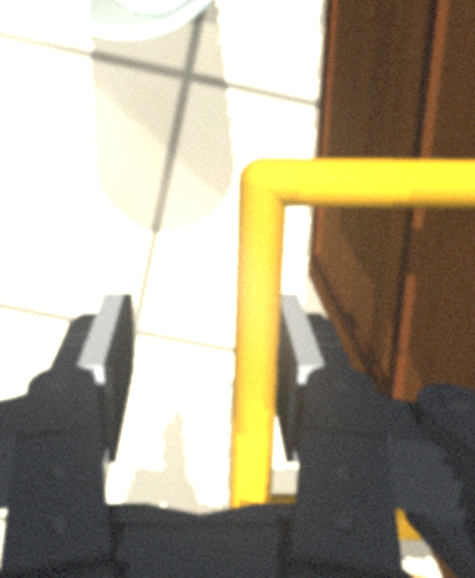

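The left door holds: 8.8 N along its normal for half a second, with the bar moving only ~2 mm. Next I'll let off, narrow the jaws and press the door lightly home with the front pad.

Request:
{"fn": "drive_tool", "kwargs": {"gripper": [0.4,0.4,0.4,0.25,0.25,0.25], "dp": [[0,0.025,0],[0,0.05,0],[0,0.07,0],[0,0.07,0],[0,0.07,0],[0,0.07,0]], "twist": [0,0,0,0,0,0]}}

```text
time_s: 11.05
eef_pos: [543.0, 131.7, 123.0]
ee_rot: [-0.0, 0.628, 0.778, -0.0]
force: [-0.2, -0.1, -0.6]
grip_width: 0.247
```

Request:
{"fn": "drive_tool", "kwargs": {"gripper": [0.25,0.25,0.25,0.25], "dp": [[0,0.006,0],[0,0.012,0],[0,0.018,0],[0,0.02,0]], "twist": [0,0,0,0]}}

```text
time_s: 11.45
eef_pos: [547.2, 132.6, 123.0]
ee_rot: [0.0, 0.628, 0.778, 0.0]
force: [-0.2, -0.6, -0.4]
grip_width: 0.251
```

Request:
{"fn": "drive_tool", "kwargs": {"gripper": [0.25,0.25], "dp": [[0,0.003,0],[0,0.006,0]], "twist": [0,0]}}

```text
time_s: 11.65
eef_pos: [548.2, 132.8, 123.0]
ee_rot: [-0.0, 0.628, 0.778, -0.0]
force: [-0.5, 0.1, -0.4]
grip_width: 0.25
```

Request:
{"fn": "drive_tool", "kwargs": {"gripper": [0.25,0.25], "dp": [[0,0.003,0],[0,0.005,0]], "twist": [0,0]}}

```text
time_s: 11.85
eef_pos: [549.2, 133.0, 123.0]
ee_rot: [0.0, 0.628, 0.778, -0.0]
force: [0.5, -1.0, 0.2]
grip_width: 0.255
```

Request:
{"fn": "drive_tool", "kwargs": {"gripper": [0.25,0.25], "dp": [[0,0.002,0],[0,0.004,0]], "twist": [0,0]}}

```text
time_s: 12.05
eef_pos: [550.0, 133.1, 123.0]
ee_rot: [-0.0, 0.628, 0.778, -0.0]
force: [0.1, -1.0, 0.1]
grip_width: 0.252
```

Request:
{"fn": "drive_tool", "kwargs": {"gripper": [0.25,0.25], "dp": [[0,0.002,0],[0,0.004,0]], "twist": [0,0]}}

```text
time_s: 12.25
eef_pos: [550.2, 133.2, 122.9]
ee_rot: [-0.0, 0.628, 0.778, -0.001]
force: [-5.9, -1.2, 1.7]
grip_width: 0.249
```

The door is at its hard stop (6 N), so the left one is shut and held. Backing off, lifting and crossing to the right-hand cupboard.

Request:
{"fn": "drive_tool", "kwargs": {"gripper": [0.25,0.25,0.25,0.25,0.25,0.25,0.25,0.25,0.25,0.25,0.25,0.25,0.25], "dp": [[0,-0.025,0],[0,-0.028,0],[0,-0.028,-0.2],[0,-0.028,-0.4],[0,-0.028,-0.55],[-0.1,-0.05,-0.55],[-0.25,-0.09,-0.55],[-0.4,-0.13,-0.55],[-0.55,-0.17,-0.55],[-0.7,-0.21,-0.55],[-0.85,-0.24,-0.55],[-1,-0.27,-0.55],[-1,-0.27,-0.55]], "twist": [0,0,0,0,0,0.03,0.06,0.09,0.12,0.15,0.18,0.21,0.21]}}

```text
time_s: 13.55
eef_pos: [540.1, -76.5, 232.8]
ee_rot: [0.0, 0.749, 0.663, -0.0]
force: [-0.9, -0.1, 0.4]
grip_width: 0.248
```

```bash
python3 - <<'E'
from rig import ctrl
from h import *
s=ctrl.sense();q=s["ee_rot"];Rt=R.from_quat([q[1],q[2],q[3],q[0]]).as_matrix()
print(s["eef_pos"],np.degrees(np.arctan2(Rt[1,1],Rt[0,1])),Rt.T@(np.array([534.6,-246.1,233])-s["eef_pos"]))
E
```

```text
[540.08726576 -76.47308705 232.80337232] -6.993827049424627 [-1.69032996e+02  1.52077878e+01 -8.89383588e-02]
```

Request:
{"fn": "drive_tool", "kwargs": {"gripper": [0.3,0.3,0.3,0.3,0.3,0.3,0.3], "dp": [[-0.15,0.015,0],[-0.32,0.03,0],[-0.48,0.045,0],[-0.64,0.06,0],[-0.75,0.07,0],[-0.75,0.07,0],[-0.75,0.07,0]], "twist": [0,0,0,0,0,0,0]}}

```text
time_s: 14.25
eef_pos: [536.6, -223.3, 232.9]
ee_rot: [-0.0, 0.747, 0.665, 0.0]
force: [1.2, 1.4, 1.1]
grip_width: 0.303
```

```bash
python3 snap.py r1
```

```text
[ 536.64190779 -223.33573943  232.93253889] [1.19818297 1.3537403  1.05766412] 14.25
```

View pics/r1.png

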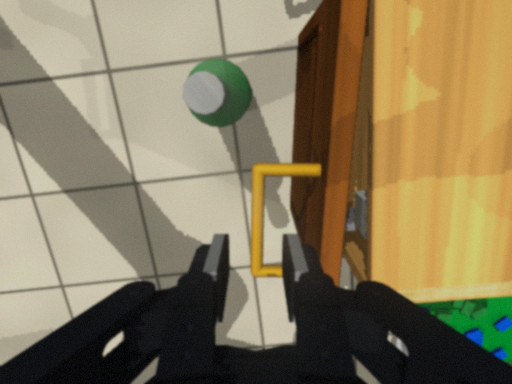

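The right door is visibly ajar, with its roller at (358,205). The bar runs from (258,170) to (258,271), between the fingers, and the bottle at (215,92) is clear.

```bash
python3 - <<'E'
from h import *
c,s=pickle.load(open("r1.pkl","rb"))
l=[fitline(c["pixels"],a,b,w=6) for a,b in (((318,170),(262,170)),((258,170),(258,271)),((260,271),(282,271)))]
P=[onz(c,isect(l[i],l[i+1]),181,s) for i in (0,1)];print(P,np.linalg.norm(P[0]-P[1]))
d=P[0]-P[1];m=(P[0]+P[1])/2;print(np.degrees(np.arctan2(-d[0],d[1])),m)
q=s["ee_rot"];Rt=R.from_quat([q[1],q[2],q[3],q[0]]).as_matrix()
print(np.degrees(np.arctan2(Rt[1,1],Rt[0,1])));
for t in (m,np.array([534.6,-246.1,181])): print(Rt.T@(t-s["eef_pos"]))
E
```

```text
[array([ 541.76903143, -204.71964869,  181.        ]), array([ 530.07836941, -287.00127168,  181.        ])] 83.10798433386998
-8.08652191364799 [ 535.92370042 -245.86046019  181.        ]
-6.70195484264031
[-22.47809776   1.91254232  51.92248805]
[-22.87048261   0.62584259  51.92223886]
```

Request:
{"fn": "drive_tool", "kwargs": {"gripper": [0.3,0.3,0.3,0.3,0.3,0.3,0.3,0.3,0.3,0.3], "dp": [[-0.06,0.005,0],[-0.113,0.005,0],[-0.113,0.005,0.1],[-0.113,0.005,0.2],[-0.113,0.005,0.29],[-0.113,0.005,0.36],[-0.113,0.005,0.42],[-0.113,0.005,0.48],[-0.113,0.005,0.54],[-0.113,0.005,0.54]], "twist": [0,0,0,0,0,0,0,0,0,0]}}

```text
time_s: 15.3
eef_pos: [534.2, -246.3, 123.3]
ee_rot: [-0.001, 0.747, 0.664, -0.0]
force: [-0.0, 0.1, 0.5]
grip_width: 0.3
```

```bash
python3 snap.py r2;  python3 - <<'E'
import cv2
t=cv2.imread("pics/r2.png")[80:384,150:400]
cv2.imwrite("pics/zr2.png",cv2.convertScaleAbs(cv2.resize(t,None,fx=1.9,fy=1.9,interpolation=cv2.INTER_CUBIC),alpha=1.5,beta=25))
E
```

```text
[ 534.20738886 -246.33601601  123.28938593] [-0.04411949  0.05158657  0.47119804] 15.3
```

View pics/zr2.png

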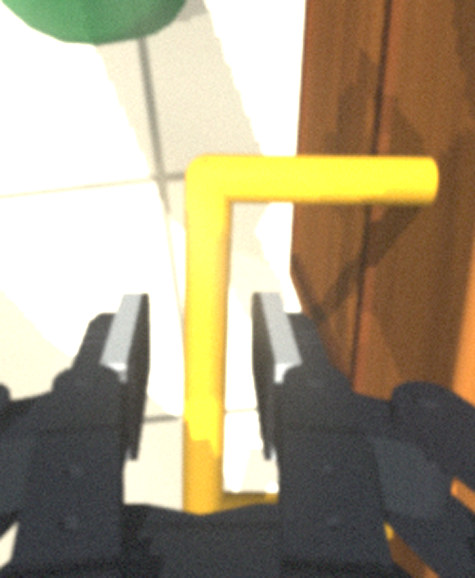

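Straddling the right bar, no contact. Tug outward along the handle's arc.

Request:
{"fn": "drive_tool", "kwargs": {"gripper": [0.3,0.3,0.3,0.3,0.3], "dp": [[0,-0.015,0],[0,-0.03,0],[0.002,-0.045,0],[0.007,-0.06,0],[0.012,-0.075,0]], "twist": [0,0,0,0.01,0.02]}}

```text
time_s: 15.85
eef_pos: [520.0, -242.4, 125.2]
ee_rot: [0.0, 0.758, 0.652, 0.0]
force: [-0.9, -0.2, -0.0]
grip_width: 0.3
```

Request:
{"fn": "drive_tool", "kwargs": {"gripper": [0.3,0.3,0.3,0.3,0.3,0.3,0.3,0.3,0.3], "dp": [[0.006,-0.015,0],[0.012,-0.03,0],[0.018,-0.045,0],[0.024,-0.06,0],[0.03,-0.075,0],[0.038,-0.09,0],[0.045,-0.1,0],[0.045,-0.1,0],[0.045,-0.1,0]], "twist": [0.01,0.02,0.03,0.04,0.055,0.07,0.08,0.08,0.08]}}

```text
time_s: 16.75
eef_pos: [501.8, -230.7, 125.0]
ee_rot: [0.0, 0.797, 0.604, -0.0]
force: [0.6, -0.1, -1.2]
grip_width: 0.296
```

```bash
python3 snap.py r3;  python3 - <<'E'
import cv2
t=cv2.imread("pics/r3.png")[80:384,150:400]
cv2.imwrite("pics/zr3.png",cv2.convertScaleAbs(cv2.resize(t,None,fx=1.9,fy=1.9,interpolation=cv2.INTER_CUBIC),alpha=1.5,beta=25))
E
```

```text
[ 501.78396497 -230.72024942  125.03669782] [ 0.56413559 -0.08822696 -1.18613012] 16.75
```

View pics/zr3.png

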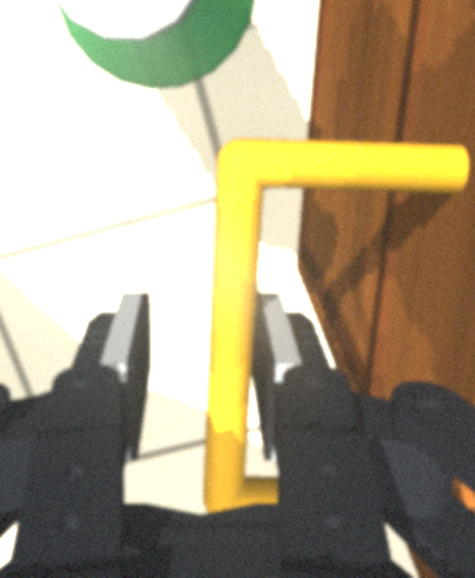

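```bash
cat > ang.py <<'E'
from h import *
def ang(n,p0,p1,z=181,w=7):
    c,s=pickle.load(open(n+".pkl","rb"))
    o,d,k=fitline(c["pixels"],p0,p1,w=w)
    A,B=[onz(c,o+d*(v-o[1])/d[1],z,s) for v in (p0[1],p1[1])]
    e=A-B;psi=np.degrees(np.arctan2(-e[0],e[1]))
    q=s["ee_rot"];Rt=R.from_quat([q[1],q[2],q[3],q[0]]).as_matrix()
    ty=np.degrees(np.arctan2(Rt[1,1],Rt[0,1]))
    # offset of bar line at tool x=0 along tool y
    a=Rt.T@(A-s["eef_pos"]);b=Rt.T@(B-s["eef_pos"]);t=a[0]/(a[0]-b[0]);off=a+(b-a)*t
    print(n,k,"bar psi",psi.round(2),"tool yaw",ty.round(2),"bar rel",off.round(1),"open(rad) from carcass -1.3deg",np.radians(-1.3-psi).round(3), "A",a.round(1))
E
python3 -c "
from ang import *
f=lambda x,y:(150+x/1.9,80+y/1.9)
ang('r2',f(208,180),f(203,420));ang('r3',f(240,180),f(228,420))"
```

```text
r2 1345 bar psi -7.47 tool yaw -6.73 bar rel [  0.    1.9 -57.7] open(rad) from carcass -1.3deg 0.108 A [ 42.5   2.4 -57.7]
r3 1345 bar psi -17.13 tool yaw -15.71 bar rel [  0.   8. -56.] open(rad) from carcass -1.3deg 0.276 A [ 42.2   9.1 -56. ]
```

The door gave freely and is now at about 0.27 rad. Bringing the front pad onto the bar and taking the door back to the roller.

Request:
{"fn": "drive_tool", "kwargs": {"gripper": [0.3,0.3,0.3,0.3,0.3,0.3,0.3,0.3,0.3,0.3,0.3,0.3], "dp": [[0,0.02,0],[0,0.04,0],[0,0.06,0],[0,0.075,0],[-0.003,0.095,0],[-0.007,0.115,0],[-0.011,0.135,0],[-0.015,0.155,0],[-0.019,0.175,0],[-0.023,0.195,0],[-0.025,0.21,0],[-0.025,0.21,0]], "twist": [0,0,0,0,-0.013,-0.026,-0.04,-0.055,-0.07,-0.085,-0.1,-0.1]}}

```text
time_s: 18.0
eef_pos: [541.2, -247.0, 124.9]
ee_rot: [0.0, 0.747, 0.665, 0.0]
force: [0.3, -0.3, -1.0]
grip_width: 0.302
```

```bash
python3 snap.py r4;  python3 - <<'E'
import cv2
t=cv2.imread("pics/r4.png")[80:384,150:400]
cv2.imwrite("pics/zr4.png",cv2.convertScaleAbs(cv2.resize(t,None,fx=1.9,fy=1.9,interpolation=cv2.INTER_CUBIC),alpha=1.5,beta=25))
E
```

```text
[ 541.15540369 -246.99661339  124.92004145] [ 0.28376034 -0.32921485 -1.022546  ] 18.0
```

View pics/zr4.png

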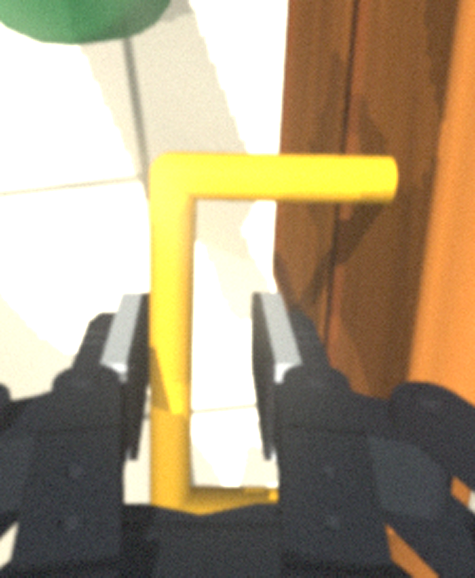

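The front pad is against the bar with the door just ahead of the roller. Pressing on.

Request:
{"fn": "drive_tool", "kwargs": {"gripper": [0.3,0.3,0.3,0.3,0.3,0.3], "dp": [[-0.002,0.01,0],[-0.005,0.02,0],[-0.007,0.03,0],[-0.01,0.04,0],[-0.012,0.05,0],[-0.014,0.06,0]], "twist": [-0.007,-0.014,-0.02,-0.026,-0.033,-0.04]}}

```text
time_s: 18.65
eef_pos: [551.3, -250.9, 124.9]
ee_rot: [-0.002, 0.726, 0.688, -0.001]
force: [-10.9, 1.5, 4.1]
grip_width: 0.297
```

Request:
{"fn": "drive_tool", "kwargs": {"gripper": [0.3,0.3,0.3], "dp": [[-0.002,0.008,0],[-0.003,0.015,0],[-0.004,0.02,0]], "twist": [-0.006,-0.012,-0.018]}}

```text
time_s: 18.95
eef_pos: [556.6, -252.2, 125.0]
ee_rot: [0.0, 0.716, 0.698, 0.0]
force: [0.2, 0.6, 0.3]
grip_width: 0.298
```

The force rose to 11 N and then dropped to zero, so it snapped past the roller. Now creeping to the hard stop.

Request:
{"fn": "drive_tool", "kwargs": {"gripper": [0.3,0.3], "dp": [[0,0.004,0],[0,0.006,0]], "twist": [0,0]}}

```text
time_s: 19.15
eef_pos: [557.9, -252.1, 125.0]
ee_rot: [0.0, 0.716, 0.698, 0.0]
force: [-0.1, 0.1, 0.5]
grip_width: 0.301
```

Request:
{"fn": "drive_tool", "kwargs": {"gripper": [0.3,0.3], "dp": [[0,0.003,0],[0,0.005,0]], "twist": [0,0]}}

```text
time_s: 19.35
eef_pos: [558.7, -252.1, 125.0]
ee_rot: [0.0, 0.716, 0.698, 0.0]
force: [-0.3, 0.3, -0.2]
grip_width: 0.296
```

Request:
{"fn": "drive_tool", "kwargs": {"gripper": [0.3,0.3], "dp": [[0,0.003,0],[0,0.005,0]], "twist": [0,0]}}

```text
time_s: 19.55
eef_pos: [559.7, -252.2, 125.0]
ee_rot: [0.0, 0.716, 0.698, 0.0]
force: [0.4, -0.5, -0.4]
grip_width: 0.297
```

Request:
{"fn": "drive_tool", "kwargs": {"gripper": [0.3,0.3], "dp": [[0,0.003,0],[0,0.005,0]], "twist": [0,0]}}

```text
time_s: 19.75
eef_pos: [560.6, -252.2, 125.0]
ee_rot: [-0.0, 0.716, 0.698, -0.0]
force: [-1.1, 0.2, 0.3]
grip_width: 0.302
```

Request:
{"fn": "drive_tool", "kwargs": {"gripper": [0.3,0.3], "dp": [[0,0.003,0],[0,0.005,0]], "twist": [0,0]}}

```text
time_s: 19.95
eef_pos: [560.6, -252.2, 124.9]
ee_rot: [-0.001, 0.716, 0.698, -0.001]
force: [-7.3, 0.0, 2.9]
grip_width: 0.299
```

```bash
python3 snap.py r5;  python3 - <<'E'
import cv2
t=cv2.imread("pics/r5.png")[80:384,150:400]
cv2.imwrite("pics/zr5.png",cv2.convertScaleAbs(cv2.resize(t,None,fx=1.9,fy=1.9,interpolation=cv2.INTER_CUBIC),alpha=1.5,beta=25))
E
```

```text
[ 560.64639016 -252.23430238  124.8906725 ] [-7.34464718  0.01960704  2.93797132] 19.95
```

View pics/zr5.png

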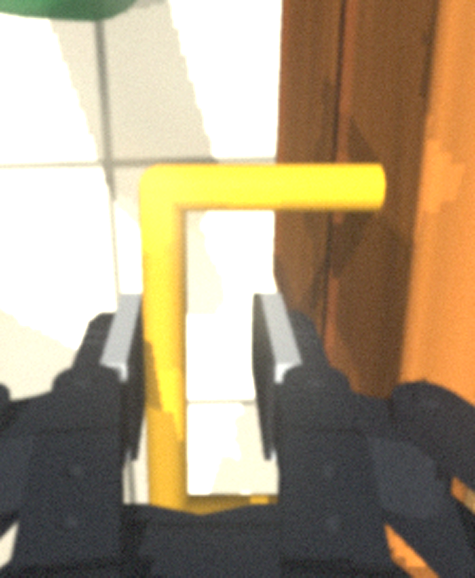

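Hard stop at 7 N, door home. Now the proving tug.

Request:
{"fn": "drive_tool", "kwargs": {"gripper": [0.3,0.3,0.3,0.3,0.3], "dp": [[0,-0.02,0],[0,-0.04,0],[0,-0.06,0],[0,-0.075,0],[0,-0.08,0]], "twist": [0,0,0,0,0]}}

```text
time_s: 20.5
eef_pos: [545.3, -251.8, 125.1]
ee_rot: [0.0, 0.716, 0.698, 0.0]
force: [0.1, 0.4, 0.1]
grip_width: 0.3
```

Request:
{"fn": "drive_tool", "kwargs": {"gripper": [0.3,0.3], "dp": [[0,-0.003,0],[0,-0.005,0]], "twist": [0,0]}}

```text
time_s: 20.7
eef_pos: [544.7, -251.8, 125.1]
ee_rot: [0.0, 0.716, 0.698, 0.0]
force: [0.0, 0.7, 1.2]
grip_width: 0.301
```

Request:
{"fn": "drive_tool", "kwargs": {"gripper": [0.3,0.3], "dp": [[0,-0.002,0],[0,-0.004,0]], "twist": [0,0]}}

```text
time_s: 20.9
eef_pos: [543.9, -251.7, 125.0]
ee_rot: [0.0, 0.716, 0.698, 0.0]
force: [0.2, 0.7, 0.7]
grip_width: 0.299
```

Request:
{"fn": "drive_tool", "kwargs": {"gripper": [0.3,0.3], "dp": [[0,-0.002,0],[0,-0.003,0]], "twist": [0,0]}}

```text
time_s: 21.1
eef_pos: [543.4, -251.7, 125.0]
ee_rot: [0.0, 0.716, 0.698, 0.0]
force: [2.3, -0.1, -1.0]
grip_width: 0.301
```

Request:
{"fn": "drive_tool", "kwargs": {"gripper": [0.3,0.3], "dp": [[0,-0.002,0],[0,-0.003,0]], "twist": [0,0]}}

```text
time_s: 21.3
eef_pos: [543.1, -251.6, 125.0]
ee_rot: [0.0, 0.716, 0.698, 0.0]
force: [4.6, 0.9, -1.0]
grip_width: 0.302
```

Request:
{"fn": "drive_tool", "kwargs": {"gripper": [0.3,0.3], "dp": [[0,-0.002,0],[0,-0.002,0]], "twist": [0,0]}}

```text
time_s: 21.5
eef_pos: [542.8, -251.5, 125.0]
ee_rot: [0.001, 0.716, 0.698, 0.001]
force: [5.1, 1.7, -1.6]
grip_width: 0.3
```

Request:
{"fn": "drive_tool", "kwargs": {"gripper": [0.3,0.3], "dp": [[0,-0.001,0],[0,-0.001,0]], "twist": [0,0]}}

```text
time_s: 21.7
eef_pos: [542.8, -251.5, 125.0]
ee_rot: [0.001, 0.716, 0.698, 0.001]
force: [6.9, 1.1, -2.1]
grip_width: 0.297
```

Request:
{"fn": "drive_tool", "kwargs": {"gripper": [0.3,0.3], "dp": [[0,-0.002,0],[0,-0.002,0]], "twist": [0,0]}}

```text
time_s: 21.9
eef_pos: [542.6, -251.4, 125.0]
ee_rot: [0.001, 0.716, 0.698, 0.001]
force: [8.0, 2.1, -2.6]
grip_width: 0.302
```

Request:
{"fn": "drive_tool", "kwargs": {"gripper": [0.3,0.3,0.3,0.3], "dp": [[0,-0.001,0],[0,-0.001,0],[0,-0.001,0],[0,-0.001,0]], "twist": [0,0,0,0]}}

```text
time_s: 22.3
eef_pos: [542.6, -251.4, 125.0]
ee_rot: [0.001, 0.716, 0.698, 0.001]
force: [8.8, 0.7, -2.5]
grip_width: 0.302
```

Request:
{"fn": "drive_tool", "kwargs": {"gripper": [0.3,0.3], "dp": [[0,0,0],[0,0,0]], "twist": [0,0]}}

```text
time_s: 22.5
eef_pos: [542.5, -251.4, 125.0]
ee_rot: [0.001, 0.716, 0.698, 0.001]
force: [9.0, 1.9, -2.7]
grip_width: 0.296
```

The catch holds at 9 N for over half a second. Pressing it lightly home again, then clearing out.

Request:
{"fn": "drive_tool", "kwargs": {"gripper": [0.3,0.3,0.3,0.3,0.3,0.3], "dp": [[0,0.02,0],[0,0.04,0],[0,0.06,0],[0,0.08,0],[0,0.087,0],[0,0.09,0]], "twist": [0,0,0,0,0,0]}}

```text
time_s: 23.1
eef_pos: [559.5, -252.2, 124.9]
ee_rot: [-0.0, 0.716, 0.698, -0.0]
force: [-0.3, 0.1, 0.0]
grip_width: 0.3
```

Request:
{"fn": "drive_tool", "kwargs": {"gripper": [0.3,0.3], "dp": [[0,0.002,0],[0,0.004,0]], "twist": [0,0]}}

```text
time_s: 23.3
eef_pos: [560.1, -252.2, 125.0]
ee_rot: [-0.0, 0.716, 0.698, -0.0]
force: [-0.6, -0.6, 0.4]
grip_width: 0.303
```

Request:
{"fn": "drive_tool", "kwargs": {"gripper": [0.3,0.3], "dp": [[0,0.002,0],[0,0.003,0]], "twist": [0,0]}}

```text
time_s: 23.5
eef_pos: [560.6, -252.2, 125.0]
ee_rot: [-0.0, 0.716, 0.698, -0.0]
force: [-1.9, -0.6, 0.6]
grip_width: 0.298
```

Home. Back off to mid-gap, lift straight up, then withdraw toward the robot.

Request:
{"fn": "drive_tool", "kwargs": {"gripper": [0.3,0.3,0.3,0.3,0.3,0.3,0.3,0.3,0.3,0.3,0.3], "dp": [[0,-0.025,0],[0,-0.04,0],[0,-0.04,-0.15],[0,-0.04,-0.35],[0,-0.04,-0.55],[0,-0.04,-0.7],[0,-0.2,-0.7],[0,-0.4,-0.7],[0,-0.6,-0.7],[0,-0.75,-0.7],[0,-0.75,-0.7]], "twist": [0,0,0,0,0,0,0,0,0,0,0]}}

```text
time_s: 24.6
eef_pos: [408.4, -248.1, 265.8]
ee_rot: [0.001, 0.717, 0.697, -0.0]
force: [0.3, -0.1, 0.5]
grip_width: 0.303
```

```bash
python3 - <<'E'
from rig import ctrl,cams
import cv2,pickle
for n in("top","scene"):
    c=cams.capture(n);pickle.dump(c,open(n+"2.pkl","wb"));im=c["pixels"][:,:,::-1]
    if n=="top":
        cv2.imwrite("pics/t3.png",cv2.resize(im[120:265,115:400],None,fx=2.8,fy=2.8,interpolation=cv2.INTER_CUBIC))
    else: cv2.imwrite("pics/s3.png",im)
print(ctrl.sense()["time_s"])
E
```

```text
24.7
```

View pics/t3.png

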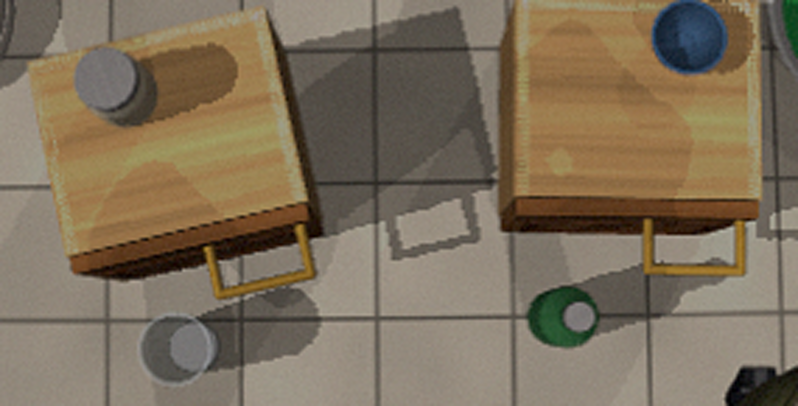

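View pics/s3.png

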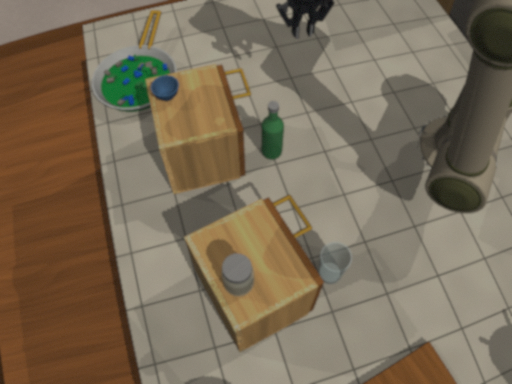

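Both doors are flush: the left bar runs (218,297)–(312,275) as before, and the right bar is level at row 270. The bottle, tumbler, jar and bowl sit at the same pixels as at the start. The arm is clear.

```bash
python3 -c "
from rig import job
print(job.finish_job())"
```

```text
the job is handed in; nothing more can be done
None
```

Both doors are shut and held, and I handed the job in at 24.7 s with the arm clear of everything.

- **Left cupboard:** I tugged its door first, with about 8–9 N along the door's normal for over half a second. It gave only the usual couple of millimetres and held. I then pressed it lightly home to its hard stop.
- **Right cupboard:** its door had not caught.
    - It swung out freely to about 0.27 rad.
    - Pressing it shut took 11 N and then the force dropped to zero, which was the catch snapping. I took it on to the hard stop.
    - The second tug held at about 9 N for more than half a second, and I pressed it home again.
- **Final pictures:** both doors are flush, and the bottle, tumbler, jar and bowl look unmoved since the start.

**What disagreed:**
- **Fingertips:** they end about 45 mm behind the reported TCP at the opening I used (the text puts the TCP at the fingertips). My first pull on the left handle therefore passed over the bar without touching it. I confirmed the offset in the wrist and scene views and went lower.
- **Left tug:** it also showed about 4 N sideways and 4 N vertically. I took this as friction and did not look into it.

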